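# Seat the sample disc of a food analyser on its drive and cap it

### The arm

A 6-joint arm with a two-finger parallel gripper is mounted at the origin on the work surface. World frame = base frame: x ahead of the robot, y to its left, z up, the work surface at z = 0. Lengths are in mm, angles in rad, forces in N, time in s.
With the tool pointing down it reaches from about 350 to 925 mm from the base axis. Payload 6.4 kg.
Tool frame: the origin (TCP) lies midway between the tips of the shut fingers; the grasp point (between the pads) lies 19 mm behind it; z points along the fingers, y is the direction in which the jaws open and shut (so a half turn about z gives the same grasp; the last joint's range is limited). The gripper opens to 85 mm and grips with 20 to 120 N. Pads are 22 mm wide; open, the fingers measure 114 mm over their backs; the gripper's body (76 mm by 85 mm) begins 54 mm behind the grasp point. The pads swing forward as they close: fully open they stand 13 mm farther back than shut.
Start: joints at [1.036, 0.245, 1.558, -0, 1.339, -0.174], TCP at [229.463, 608.162, 231.29] pointing down, gripper open.
Joint ranges: [-3.13, 3.13], [-1.02, 2.26], [0.13, 2.54], [-0.95, 4.09], [0.21, 2.88], [-2.74, 2.74]. Speed limits (rad/s): [2.57, 2.57, 3.14, 3.14, 3.14, 3.14].

### API

Orientations are given as a unit quaternion [w, x, y, z].
In Python, from bench import ctrl, cams, hand_in gives the robot as it stands. The module is installed in compiled form; this text tells all that it offers.
- The arm moves only by the tool arm_command, never from a script. Its arguments are lists of equal length, an entry for each row: "turn": the turn, a rotation vector about the tool's x, y, z in degrees, a list of three; "linear": the shift along the tool's x, y, z in cm, a list of three; "fingers": the finger opening in cm, from 0 to 8.54. A call has 1 to 12 rows; each row shifts and turns the commanded pose from where the row before left it, along the tool's axes as they then stand; what a row does not reach is not made up. A row lasts 1/8 s, in which the tool goes at most 62.5 mm and 10.7 degrees, less where a joint would pass 70% of its speed; a pose out of reach is approached as far as the arm can. A call with a gripper value outside its range is refused whole. The fingers move at their own pace and stop on an object; "newtons" is the grip in N (left out, the last holds). Time passes only in rows, so rows that do not move let the fingers close. It gives the time, the measured TCP pose, the force and the opening at its end, in the units of the state.
- ctrl.get_obs(): the state, without advancing time (a new reading comes with each control period).
- cams.get_image(name): name is "scene" or "top" or "wrist"; returns the picture (400x640x3 uint8, red, green, blue); there is no depth.
- cams.calibration(name): a dict with "mtx" (3x3 intrinsics, pixels), "R" (3x3) and "t" (3): a world point X has camera coordinates R X + t. Camera axes: x right, y down, z forward; pixel columns grow to the right and rows downward; lengths in mm; the calibration is good to about 2 mm. A picture is of the moment at which its call begins: read the wrist's pose just before it. calibration takes no time and is no camera call; for the wrist camera it gives the pose at the moment of the call.
- hand_in(): hands the job in, once; it reports no verdict.
The state is a dict: "t": time; "joint_positions": joint angles; "joint_vel": joint speeds; "joint_torque": joint torques, N m; "ee_pos": TCP position; "ee_rot": TCP orientation; "force": force on the tool from outside, world axes, zero at the start; "torque": the same for the moment, N m; "grip_width": finger opening in mm.
Only numpy, scipy, OpenCV 4.12 (cv2) and the standard library are available. Lean on these libraries where they do the work, as an engineer would, in place of code of your own. Each camera call takes 0.05 s, during which the arm holds its last target. There are 200 camera calls.

### The job

The sample disc has been left sitting high on the analyser's spindle, off its seat. Without lifting it off, turn it gently round on the spindle until its red index tab faces the blue reading mark and it drops fully home and no longer turns; do not force it once it has caught. Then set the hold-down cap over the spindle, flat on the disc, and let go; leave the bottle, the beaker and the tube rack where they are.

Things in the scene. Friction and masses are not known exactly. Their poses are not given: they have to be found in the camera images.
- analyser: Off-white bench analyser, fixed, 315 x 250 mm, deck 75 mm high; a console 125 mm high stands along its rear edge, from 130 to 180 mm along +x. Origin: on the table, exactly below the spindle axis; z up, -x towards its front edge and the reading mark.
- mark (a point): Tip of the blue reading mark (bracket 34 mm wide, with a white arrow) at the front of the deck: 116 mm from the spindle axis along the analyser's -x, 99 mm above the table.
- spindle_tip (a point): Top (a short cone) of the fixed upright steel spindle, 12 mm in diameter, 146 mm above the table. With the disc home it stands 45 mm above the disc's upper face.
- plate (a point): On the spindle axis, 87 mm above the table: centre of the top of the fixed drive plate, 138 mm square. Three blind pockets in it, hidden under the disc, take the disc's feet only when the disc's axes are parallel to the analyser's (index facing the mark, within about 1.5 degrees): the disc then drops 7 mm by its own weight, underside on the plate, and is locked with about 2 degrees of play.
- disc: Loose white disc, 194 mm in diameter, 14 mm thick, about 0.6 kg, threaded on the spindle (0.6 mm clear). Origin: centre of its underside, z up; its index tab lies along its own -x. Off its seat it stands level on three feet 7 mm long, its underside 94 mm above the table, and turns either way against light friction (some 2 to 5 N at the arms).
- arm (a point): Middle of the top of one of the disc's three alike dark upright arms, one piece with it: at 60, 180 (this one) and 300 degrees from the disc's +x, each running radially from 32 to 68 mm from the axis, 9 mm thick, 20 mm high above the disc's upper face. Between the arms the face is clear out to 76 mm.
- index (a point): Outer end of the red index tab at the disc's rim: 102 mm from its axis along the disc's -x, level with its upper face. Capped sample tubes, 16 mm across and 30 mm high, are clipped into the disc at 85 mm radius, part of it; four places are empty.
- cap: Loose hold-down cap standing upright on the table, 0.25 kg: steel flange 54 mm in diameter and 12 mm high, above it an orange grip 38 mm in diameter, 60 mm high overall, with a 16 mm bore right through. Origin: centre of its underside, z up. Over the spindle its flange rests on the disc's upper face, inside the arms.
- reagent: Bystander: white reagent bottle, 60 mm in diameter, 120 mm high, blue cap. Origin: centre of its underside.
- beaker: Bystander: glass beaker, 76 mm in diameter, 95 mm high. Origin: centre of its underside.
- tube_rack: Bystander: white rack with capped test tubes, 140 x 70 mm, 94 mm high. Origin: centre of its underside. Long side along its y.
Not all that is in view belongs to the job. Of the things like the disc, leave any that is green or turquoise; of the rest the smaller one is meant.

How it is judged (in metres and radians):
On the way, in this order (a step that is already met when the one before it is completed fails the run):
1. the disc has dropped home with its index facing the mark (z of disc in the frame of analyser below 0.089 m and angle between disc's own z axis and vertical below 0.03 rad and horizontal distance between index and mark below 0.022 m and y of index in the frame of analyser between -0.006 and 0.006 m), for 0.2 s.
2. the hold-down cap is over the spindle, flat on the disc (horizontal distance between cap and spindle_tip below 0.004 m and z of cap in the frame of disc below 0.0165 m and angle between cap's own z axis and vertical below 0.05 rad), for 0.2 s.
At the end, for the whole second after the job is handed in: The disc is home on the drive plate (underside within 2 mm of the plate, level within 1.7 degrees), its index tab within 6 mm sideways of the reading mark; the cap is over the spindle (axis within 4 mm), upright, its underside within 2.5 mm of the disc's face; both at rest (all of step 1 and all of step 2 and linear speed of each of cap, disc below 0.02 m/s); the robot touches nothing.
It fails at once if the disc is lifted off: raised more than 10 mm above where it sat at first (z of disc in the frame of analyser above 0.104 m).
It fails at once if the disc is forced: the fingers push it with more than 40 N (contact force between the fingers and disc above 40 N).
It fails at once if the bottle is moved more than 30 mm (distance of reagent from where it was at the start of the episode above 0.03 m).
It fails at once if the beaker is moved more than 30 mm (distance of beaker from where it was at the start of the episode above 0.03 m).
It fails at once if the tube rack is moved more than 30 mm (distance of tube_rack from where it was at the start of the episode above 0.03 m).
It also fails if it takes over 72 s, if anything falls off the work surface, if the arm or the gripper's body presses on something with over 40 N, if the wrist force passes 120 N, or if a joint passes its speed limit or range.

## Working session

There is one attempt and no reset: what is moved stays moved. The work goes in short steps, Python scripts to look and compute and a tool call to move; the robot and the scene stay as the last step left them, time stands still between calls to the robot, and variables do not carry over. Pictures are saved under pics/ and viewed, about 8 in all and at most 12, crops included, and the job is handed in when it is done.

Besides the shell and the picture viewer there is one more tool, called after ">>>" by a JSON object that holds its "method" and its "body", one argument or row to a line. arm_command: Moves the arm, as the interface text tells. Its arguments: {"type":"object","properties":{"turn":{"type":"array","items":{"type":"array","items":{"type":"number"}}},"linear":{"type":"array","items":{"type":"array","items":{"type":"number"}}},"fingers":{"type":"array","items":{"type":"number"}},"newtons":{"type":"number"}},"required":["turn","linear","fingers"]}

```bash
mkdir -p pics
cat > h.py <<'E'
import numpy as np, cv2
from bench import ctrl, cams
from scipy.spatial.transform import Rotation as Ro
def grab(n,f):
    c=cams.calibration(n); im=cams.get_image(n)
    cv2.imwrite(f'pics/{f}.png',im[:,:,::-1]); np.savez(f'pics/{f}.npz',im=im,**{k:np.array(c[k]) for k in('mtx','R','t')})
def load(f): return np.load(f'pics/{f}.npz')
def plane(c,px,z):
    px=np.atleast_2d(px).astype(float); R=c['R'];o=-R.T@c['t'].ravel()
    d=(R.T@np.linalg.inv(c['mtx'])@np.c_[px,np.ones(len(px))].T).T
    return o+d*((z-o[2])/d[:,2])[:,None]
def proj(c,X):
    X=np.atleast_2d(X); p=(c['mtx']@(c['R']@X.T+c['t'].reshape(3,1))); return (p[:2]/p[2]).T
E
python3 - <<'E'
from h import *
for n in('scene','top','wrist'):
    grab(n,n+'0'); c=load(n+'0'); print(n,-c['R'].T@c['t'].ravel(),c['mtx'][0,0])
a=load('scene0')['im'];b=load('top0')['im']
o=ctrl.get_obs();print(o['ee_rot'],o['t'],o['force'])
E
```

```text
scene [1432.33987873 -309.49996073 1084.35290338] 493.06821937969494
top [ 182.93121837  -80.15357363 1460.48735112] 432.3448123050785
wrist [154.84578481 634.72613424 373.0768706 ] 298.61654717100816
[-2.51346183e-04  1.79447232e-01  9.83767335e-01 -6.77493189e-04] 0.15 [-0.43890862 -0.17783891 -0.05665246]
```

View pics/top0.png

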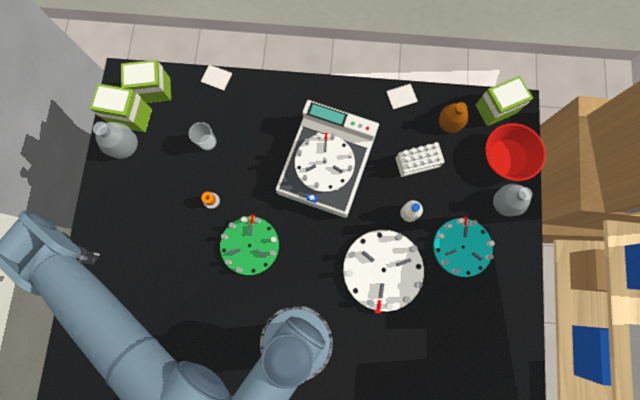

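View pics/scene0.png

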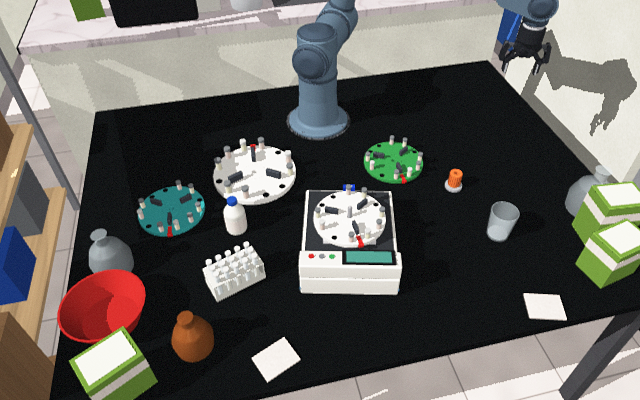

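Run:
```python
from h import *
def blobs(f,lo,hi,z,box,zn):
    c=load(f);hsv=cv2.cvtColor(c['im'],cv2.COLOR_RGB2HSV);m=cv2.inRange(hsv,lo,hi)
    M=np.zeros_like(m);x0,y0,x1,y1=box;M[y0:y1,x0:x1]=m[y0:y1,x0:x1]
    n,l,s,ce=cv2.connectedComponentsWithStats(M)
    for i in range(1,n):
        if s[i,4]>4: print(f,zn,s[i],ce[i].round(1),plane(c,ce[i],z)[0].round(1))
bx=(270,95,385,215);bs=(295,180,405,295)
for f,b in(('top0',bx),('scene0',bs)):
    blobs(f,(0,150,100),(4,255,255),108,b,'red'); blobs(f,(175,150,100),(180,255,255),108,b,'red2')
    blobs(f,(105,130,80),(125,255,255),99,b,'blue')
blobs('top0',(4,150,100),(18,255,255),60,(195,185,225,215),'cap')
blobs('scene0',(4,150,100),(18,255,255),40,(435,160,475,200),'cap')
for f,b in(('top0',bx),('scene0',bs)):
    im=load(f)['im'];x0,y0,x1,y1=b
    cv2.imwrite(f'pics/z{f}.png',cv2.resize(im[y0:y1,x0:x1,::-1],None,fx=5 if f[0]=='t' else 5,fy=5,interpolation=cv2.INTER_CUBIC))
```

```text
top0 red [366 127   3   3   6] [367.2 127.8] [ 706.2 -175.2  108. ]
top0 red [324 133   4   7  16] [325.5 135.6] [668.1 -40.1 108. ]
top0 blue [306 194   5   6  18] [307.8 196.2] [4.621e+02 2.000e-01 9.900e+01]
top0 blue [311 196   7   6  20] [314.9 199.1] [454.6 -23.3  99. ]
scene0 red [402 180   3   4  10] [403.2 181.4] [489.3 142.2 108. ]
scene0 red [356 236   8  12  50] [359.7 241.5] [672.9 -41.1 108. ]
scene0 red [309 254   5   4  18] [310.8 255.5] [ 687.6 -171.7  108. ]
scene0 blue [343 184   3   7  21] [344. 187.] [462.8 -26.1  99. ]
scene0 blue [350 184   5   7  26] [352.6 187. ] [468.6  -2.2  99. ]
top0 cap [201 191  15  14 145] [207.8 197.8] [438. 332.  60.]
scene0 cap [448 168  15  20 222] [454.7 177.5] [444.3 334.3  40. ]
```

View pics/ztop0.png

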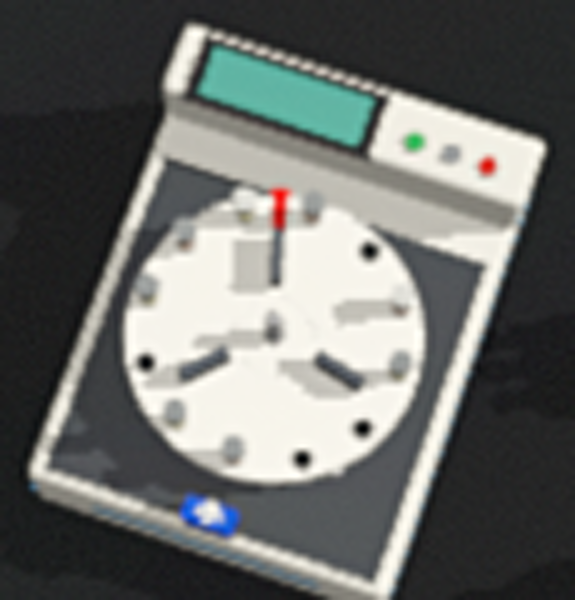

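The white disc on the analyser is at about top-view pixel (325,162). Its index points to world +x (325,136) and the blue mark is at about (311,197), so the disc needs roughly +160° about world z. The cap is at about (208,198). I'll use the index arm, with the camera outboard of it.

>>> {"method": "arm_command", "body": {
  "turn": [
    [0,0,0],
    [0,0,0],
    [0,0,0],
    [0,0,0],
    [0,0,0],
    [0,0,0],
    [0,0,0],
    [0,0,0],
    [0,0,0],
    [0,0,0],
    [0,0,0],
    [0,0,0]
  ],
  "linear": [
    [-4.4,-3.3,0],
    [-4.4,-3.3,0],
    [-4.4,-3.3,0],
    [-4.4,-3.3,0],
    [-4.4,-3.3,0],
    [-4.4,-3.3,0],
    [-4.4,-3.3,0],
    [-4.4,-3.3,0],
    [-4.4,-3.3,0],
    [-4.4,-3.3,0],
    [-4.4,-3.3,0],
    [-4.4,-3.3,0]
  ],
  "fingers": [8.5,8.5,8.5,8.5,8.5,8.5,8.5,8.5,8.5,8.5,8.5,8.5]
}}

```text
t: 1.65
ee_pos: [584.3, 49.6, 231.1]
ee_rot: [-0.0, 0.18, 0.984, 0.0]
force: [0.0, 0.7, -0.2]
grip_width: 85.3
```

>>> {"method": "arm_command", "body": {
  "turn": [
    [0,0,0],
    [0,0,0],
    [0,0,10],
    [0,0,10],
    [0,0,10],
    [0,0,10],
    [0,0,10],
    [0,0,10],
    [0,0,10],
    [0,0,10],
    [0,0,10],
    [0,0,10]
  ],
  "linear": [
    [-4.4,-3.3,0],
    [-4.4,-3.3,0],
    [0,0,0],
    [0,0,0],
    [0,0,0],
    [0,0,0],
    [0,0,0],
    [0,0,0],
    [0,0,0],
    [0,0,0],
    [0,0,0],
    [0,0,0]
  ],
  "fingers": [8.5,8.5,8.5,8.5,8.5,8.5,8.5,8.5,8.5,8.5,5,2.6]
}}

```text
t: 3.15
ee_pos: [642.5, -41.5, 230.8]
ee_rot: [-0.0, 0.87, 0.492, -0.0]
force: [-0.1, 1.1, 0.4]
grip_width: 51.1
```

>>> {"method": "arm_command", "body": {
  "turn": [
    [0,0,10],
    [0,0,10],
    [0,0,10],
    [0,0,10],
    [0,0,10],
    [0,0,10],
    [0,0,0],
    [0,0,0]
  ],
  "linear": [
    [0,0,0],
    [0,0,0],
    [0,0,0],
    [0,0,0],
    [0,0,0],
    [0,0,0],
    [0,0,0],
    [0,0,0]
  ],
  "fingers": [2.6,2.6,2.6,2.6,2.6,2.6,2.6,2.6]
}}

```text
t: 4.15
ee_pos: [642.6, -41.5, 231.1]
ee_rot: [-0.0, 1.0, -0.005, -0.0]
force: [-1.0, 0.0, 0.6]
grip_width: 26.0
```

Run:
```python
from h import *
o=ctrl.get_obs();print(o['t'],np.round(o['ee_pos'],1),Ro.from_quat(np.roll(o['ee_rot'],-1)).as_matrix().round(3),o['grip_width'],np.round(o['force'],1))
grab('wrist','w1');c=load('w1');print(-c['R'].T@c['t'].ravel())
```

```text
4.15 [642.6 -41.5 231.1] [[ 1.    -0.009 -0.   ]
 [-0.009 -1.     0.   ]
 [-0.    -0.    -1.   ]] 25.955697724095213 [-1.   0.   0.6]
[719.52930654 -43.07062718 373.80864217]
```

View pics/w1.png

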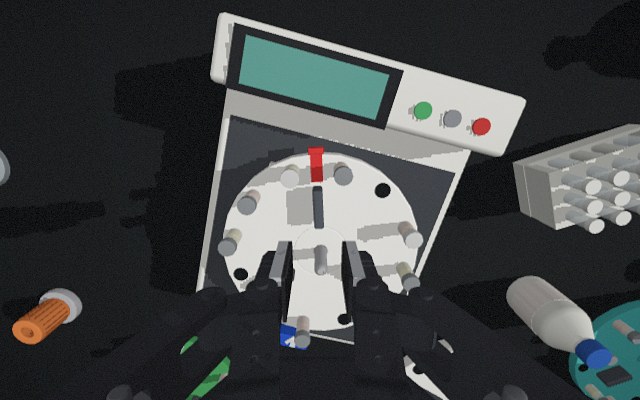

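Run:
```python
from h import *
c=load('w1')
print('tip',plane(c,(321,270),146),'idx',plane(c,(316,148.5),108),'arm',plane(c,[(317,187),(319,228)],128))
hsv=cv2.cvtColor(c['im'],cv2.COLOR_RGB2HSV)
# disc rim: cast face-white pixels to z=108, fit circle on outermost visible rim (hand-read)
rim=[(223,240),(232,205),(255,176),(285,158),(350,154),(385,172),(410,205),(420,235)]
P=plane(c,rim,108)[:,:2];A=np.c_[2*P,np.ones(len(P))];s=np.linalg.lstsq(A,(P**2).sum(1),rcond=None)[0]
print('circle',s[:2],np.sqrt(s[2]+s[:2]@s[:2]))
# console front/rear edge top z=125: rear corners, for yaw
Q=plane(c,[(222,12),(525,98),(214,82),(502,156)],125);print(Q.round(1))
print('yaw',np.degrees(np.arctan2(*(Q[0]-Q[1])[:2]))*-1,np.degrees(np.arctan2(*(Q[2]-Q[3])[:2]))*-1, np.linalg.norm(Q[0]-Q[1]))
t=load('top0'); r=plane(t,[(324.9,162.2)],108);print(r)
# mark in w1
print('mark',plane(c,(284,335),99))
m=cv2.inRange(hsv,(4,150,90),(18,255,255));print(m[260:360,:100].sum()/255)
```

```text
tip [[580.08300963 -45.58190893 146.        ]] idx [[679.81861439 -42.1369162  108.        ]] arm [[649.96924005 -42.73933737 128.        ]
 [611.88195719 -44.19248119 128.        ]]
circle [580.64713911 -46.5217551 ] 96.52734314590478
[[ 782.2   25.3  125. ]
 [ 720.6 -207.7  125. ]
 [ 734.7   36.6  125. ]
 [ 674.7 -197.9  125. ]]
yaw -14.801948744187266 -14.354092406222058 241.05536882661306
[[577.30699025 -45.54085672 108.        ]]
mark [[467.57466892  -3.69377139  99.        ]]
1576.0
```

>>> {"method": "arm_command", "body": {
  "turn": [
    [0,0,-2.6],
    [0,0,0],
    [0,0,0],
    [0,0,0],
    [0,0,0],
    [0,0,0],
    [0,0,0],
    [0,0,0]
  ],
  "linear": [
    [-1.26,0.25,0],
    [0,0,2.5],
    [0,0,2.5],
    [0,0,2.0],
    [0,0,1.5],
    [0,0,1.0],
    [0,0,0.5],
    [0,0,0]
  ],
  "fingers": [2.6,2.6,2.6,2.6,2.6,2.6,2.6,2.6],
  "newtons": 20
}}

```text
t: 5.2
ee_pos: [630.2, -44.0, 131.4]
ee_rot: [0.0, 1.0, 0.017, 0.0]
force: [-0.6, -0.3, -0.2]
grip_width: 25.8
```

Run:
```python
from h import *
grab('wrist','w2')
```

```text
(no output)
```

View pics/w2.png

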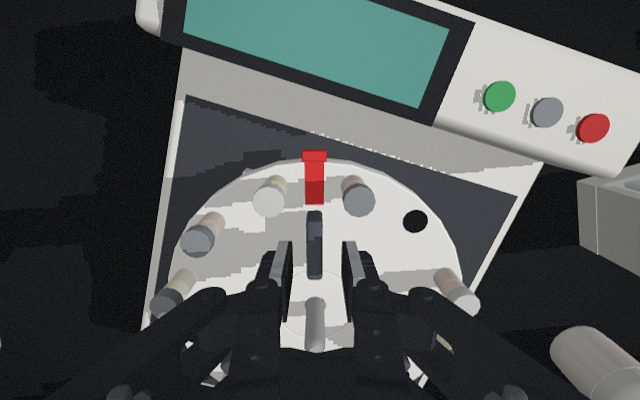

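The arm sits centred between the fingers: arm column at about 315, pads at about 283 and 352. Next I go down and start the sweep.

>>> {"method": "arm_command", "body": {
  "turn": [
    [0,0,0],
    [0,0,0],
    [0,0,0],
    [0,0,-2],
    [0,0,-2],
    [0,0,-2],
    [0,0,-2],
    [0,0,-2],
    [0,0,-2],
    [0,0,-2],
    [0,0,0]
  ],
  "linear": [
    [0,0,1.0],
    [0,0,0.7],
    [0,0,0.3],
    [-0.003,-0.175,0],
    [-0.003,-0.175,0],
    [-0.003,-0.175,0],
    [-0.003,-0.175,0],
    [-0.003,-0.175,0],
    [-0.003,-0.175,0],
    [-0.003,-0.175,0],
    [0,0,0]
  ],
  "fingers": [2.0,2.0,2.0,2.0,2.0,2.0,2.0,2.0,2.0,2.0,2.0]
}}

```text
t: 6.62
ee_pos: [628.4, -31.8, 111.6]
ee_rot: [0.0, 0.99, 0.139, 0.0]
force: [0.5, -2.0, 1.2]
grip_width: 19.9
```

>>> {"method": "arm_command", "body": {
  "turn": [
    [0,0,-4],
    [0,0,-4],
    [0,0,-4],
    [0,0,-4],
    [0,0,-4],
    [0,0,-4],
    [0,0,-4],
    [0,0,-4],
    [0,0,-4],
    [0,0,-4],
    [0,0,-4],
    [0,0,-4]
  ],
  "linear": [
    [-0.012,-0.35,0],
    [-0.012,-0.35,0],
    [-0.012,-0.35,0],
    [-0.012,-0.35,0],
    [-0.012,-0.35,0],
    [-0.012,-0.35,0],
    [-0.012,-0.35,0],
    [-0.012,-0.35,0],
    [-0.012,-0.35,0],
    [-0.012,-0.35,0],
    [-0.012,-0.35,0],
    [-0.012,-0.35,0]
  ],
  "fingers": [2,2,2,2,2,2,2,2,2,2,2,2]
}}

```text
t: 8.12
ee_pos: [602.7, -0.2, 111.6]
ee_rot: [0.0, 0.848, 0.53, 0.001]
force: [3.2, -2.4, 0.2]
grip_width: 20.3
```

>>> {"method": "arm_command", "body": {
  "turn": [
    [0,0,-4],
    [0,0,-4],
    [0,0,-4],
    [0,0,-4],
    [0,0,-4],
    [0,0,-4],
    [0,0,-4],
    [0,0,-4],
    [0,0,-4],
    [0,0,-4],
    [0,0,-4],
    [0,0,-4]
  ],
  "linear": [
    [-0.012,-0.35,0],
    [-0.012,-0.35,0],
    [-0.012,-0.35,0],
    [-0.012,-0.35,0],
    [-0.012,-0.35,0],
    [-0.012,-0.35,0],
    [-0.012,-0.35,0],
    [-0.012,-0.35,0],
    [-0.012,-0.35,0],
    [-0.012,-0.35,0],
    [-0.012,-0.35,0],
    [-0.012,-0.35,0]
  ],
  "fingers": [2,2,2,2,2,2,2,2,2,2,2,2]
}}

```text
t: 9.62
ee_pos: [561.9, 1.8, 111.6]
ee_rot: [0.001, 0.559, 0.829, 0.001]
force: [2.7, 0.3, -0.8]
grip_width: 20.0
```

>>> {"method": "arm_command", "body": {
  "turn": [
    [0,0,-4],
    [0,0,-4],
    [0,0,-4],
    [0,0,-4],
    [0,0,-4],
    [0,0,-4],
    [0,0,-4],
    [0,0,-4],
    [0,0,-4],
    [0,0,0]
  ],
  "linear": [
    [-0.012,-0.35,0],
    [-0.012,-0.35,0],
    [-0.012,-0.35,0],
    [-0.012,-0.35,0],
    [-0.012,-0.35,0],
    [-0.012,-0.35,0],
    [-0.012,-0.35,0],
    [-0.012,-0.35,0],
    [-0.012,-0.35,0],
    [0,0,0]
  ],
  "fingers": [2,2,2,2,2,2,2,2,2,2]
}}

```text
t: 10.88
ee_pos: [537.7, -18.3, 111.5]
ee_rot: [0.0, 0.277, 0.961, 0.001]
force: [2.2, 0.7, 0.5]
grip_width: 20.0
```

Run:
```python
from h import *
grab('wrist','w3')
```

```text
(no output)
```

View pics/w3.png

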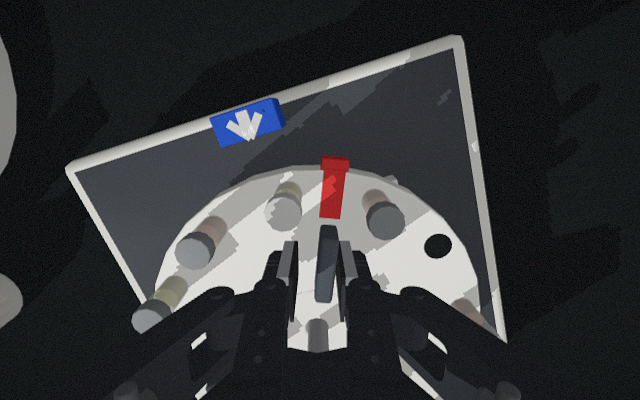

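The arm bears on the right-hand pad. The index end is at about (335,158) and the mark tip at about (250,142).

Run:
```python
from h import *
c=load('w3');C=np.array([580.2,-46.])
for n,p,z in(('idx',(336,157),108),('mark',(250,141),99),('armout',(329,227),128),('armin',(325,301),128),('hub',(318,320),146)):
    P=plane(c,p,z)[0,:2];d=P-C;print(n,P.round(1),np.hypot(*d).round(1),np.degrees(np.arctan2(d[1],d[0])).round(2))
# deck front edge
P=plane(c,[(68,166),(457,37)],75);d=P[1]-P[0];print(P.round(1),np.degrees(np.arctan2(d[1],d[0])),np.linalg.norm(d))
```

```text
idx [496.7  16.9] 104.6 142.99
mark [467.7 -16.6] 116.3 165.34
armout [519.   -1.6] 75.6 144.06
armin [552.  -24.2] 35.6 142.19
hub [547.1 -25.3] 39.1 147.95
[[ 420.7 -125.3   75. ]
 [ 481.7  104.2   75. ]] 75.10753350821474 237.5467009151265
```

>>> {"method": "arm_command", "body": {
  "turn": [
    [0,0,-3],
    [0,0,-3],
    [0,0,-3],
    [0,0,-3],
    [0,0,-3],
    [0,0,-2],
    [0,0,-1],
    [0,0,0]
  ],
  "linear": [
    [-0.008,-0.262,0],
    [-0.008,-0.262,0],
    [-0.008,-0.262,0],
    [-0.008,-0.262,0],
    [-0.008,-0.262,0],
    [-0.003,-0.175,0],
    [0,-0.087,0],
    [0,0,0]
  ],
  "fingers": [2,2,2,2,2,2,2,2]
}}

```text
t: 11.92
ee_pos: [531.4, -33.0, 111.3]
ee_rot: [0.0, 0.123, 0.992, 0.0]
force: [3.1, 1.8, -0.0]
grip_width: 19.7
```

>>> {"method": "arm_command", "body": {
  "turn": [
    [0,0,-0.6],
    [0,0,-0.6],
    [0,0,-0.6],
    [0,0,-0.6],
    [0,0,0]
  ],
  "linear": [
    [0,-0.05,0],
    [0,-0.05,0],
    [0,-0.05,0],
    [0,-0.05,0],
    [0,0,0]
  ],
  "fingers": [2,2,2,2,2]
}}

```text
t: 12.55
ee_pos: [530.6, -35.3, 111.1]
ee_rot: [-0.0, 0.102, 0.995, -0.0]
force: [-0.0, 1.5, -0.9]
grip_width: 19.9
```

>>> {"method": "arm_command", "body": {
  "turn": [
    [0,0,-0.6],
    [0,0,-0.6],
    [0,0,0],
    [0,0,0]
  ],
  "linear": [
    [0,-0.05,0],
    [0,-0.05,0],
    [0,0,0],
    [0,0,0]
  ],
  "fingers": [2,2,2,2]
}}

```text
t: 13.05
ee_pos: [530.5, -36.1, 111.1]
ee_rot: [-0.0, 0.091, 0.996, 0.0]
force: [0.2, 3.1, -1.7]
grip_width: 20.0
```

Run:
```python
from h import *
grab('wrist','w4')
print(ctrl.get_obs()['force'])
```

```text
[ 0.6211066   2.49636153 -2.01958513]
```

View pics/w4.png

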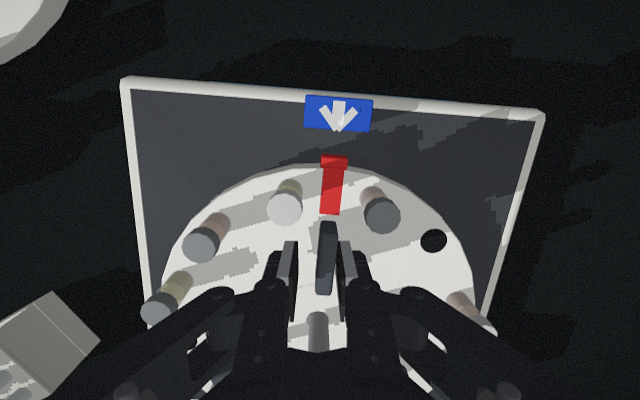

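```bash
cat > ang.py <<'E'
from h import *
import sys
def ang(f,pts,C=np.array([580.2,-46.])):
    c=load(f)
    for n,p,z in pts:
        d=plane(c,p,z)[0,:2]-C;print(n,np.hypot(*d).round(1),np.degrees(np.arctan2(d[1],d[0])).round(2))
    hsv=cv2.cvtColor(c['im'],cv2.COLOR_RGB2HSV);m=cv2.inRange(hsv,(0,150,90),(6,255,255))|cv2.inRange(hsv,(174,150,90),(180,255,255))
    n,l,s,ce=cv2.connectedComponentsWithStats(m)
    for i in range(1,n):
        if s[i,4]>200:
            ys=np.nonzero((l==i).any(1))[0]
            P=[(np.nonzero(l[y]==i)[0].mean(),y) for y in ys]; print(s[i],P[0],P[3],P[-3])
    b=cv2.inRange(hsv,(105,130,80),(125,255,255));ys,xs=np.nonzero(b);print('blue',xs.min(),xs.max(),ys.min(),ys.max())
E
python3 - <<'E'
from ang import *
for f,i,m in(('w3',(336,157),(250,141)),('w4',(334.5,156.5),(338,131))):
    ang(f,[('idx108',i,108),('idx101',i,101),('mark',m,99)])
E
```

```text
idx108 104.6 142.99
idx101 103.4 142.68
mark 116.3 165.34
[ 320  155   30   64 1378] (np.float64(323.5), np.int64(155)) (np.float64(334.5), np.int64(158)) (np.float64(329.5), np.int64(216))
blue 210 285 98 147
idx108 105.2 164.97
idx101 104.1 164.68
mark 116.8 164.4
[ 320  154   28   61 1271] (np.float64(324.6666666666667), np.int64(154)) (np.float64(333.5), np.int64(157)) (np.float64(329.0), np.int64(212))
blue 303 372 95 132
```

>>> {"method": "arm_command", "body": {
  "turn": [
    [0,0,-0.6],
    [0,0,0]
  ],
  "linear": [
    [0,-0.05,0],
    [0,0,0]
  ],
  "fingers": [2,2]
}}

```text
t: 13.35
ee_pos: [530.5, -36.8, 111.2]
ee_rot: [-0.0, 0.086, 0.996, 0.0]
force: [0.3, 1.7, -1.4]
grip_width: 20.2
```

>>> {"method": "arm_command", "body": {
  "turn": [
    [0,0,-0.6],
    [0,0,0]
  ],
  "linear": [
    [0,-0.05,0],
    [0,0,0]
  ],
  "fingers": [2,2]
}}

```text
t: 13.6
ee_pos: [530.5, -37.3, 111.3]
ee_rot: [-0.0, 0.081, 0.997, -0.0]
force: [0.2, 1.9, -1.9]
grip_width: 19.7
```

Run:
```python
from ang import *
from h import *
grab('wrist','w5')
ang('w5',[])
for f in('w3','w4','w5'):
    c=load(f);g=cv2.cvtColor(c['im'],cv2.COLOR_RGB2GRAY)
    hole=(g<45).astype(np.uint8);n,l,s,ce=cv2.connectedComponentsWithStats(hole)
    for i in range(1,n):
        if 300<s[i,4]<1500 and 400<ce[i][0]<460 and 220<ce[i][1]<270:
            for z in (108,101):
                d=plane(c,ce[i],z)[0,:2]-[580.2,-46.];print(f,z,s[i],np.hypot(*d),np.degrees(np.arctan2(d[1],d[0])))
a,b,d=[load(f)['im'][130:310,180:470,::-1] for f in('w3','w4','w5')]
cv2.imwrite('pics/cmp.png',cv2.resize(np.vstack([a,b,d]),None,fx=1.1,fy=1.1))
```

```text
[ 320  154   28   61 1270] (np.float64(324.8333333333333), np.int64(154)) (np.float64(333.5), np.int64(157)) (np.float64(329.0), np.int64(212))
blue 308 378 94 132
w3 108 [425 234  27  24 491] 85.61775339443905 98.61810674394208
w3 101 [425 234  27  24 491] 85.82190195742261 95.46368512392819
w4 108 [421 229  26  23 463] 86.22535215531938 123.34698441742586
w4 101 [421 229  26  23 463] 86.17750651638016 120.34810277810811
w5 108 [421 229  26  23 469] 86.14510261788175 124.53921701070342
w5 101 [421 229  26  23 469] 86.09939812587754 121.54077527394526
```

View pics/cmp.png

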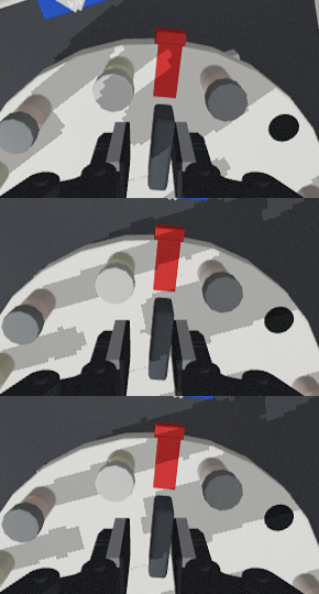

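Taking the hole-to-index angle as constant, w3 gives −44.4° with the face at z=108. w4 gives −44.3° only with the face at z=101, so the disc has dropped home. I'll back the pad off and lift. Then I'll put the camera above the spindle to check the disc and get the axis accurately.

>>> {"method": "arm_command", "body": {
  "turn": [
    [0,0,0],
    [0,0,0],
    [0,0,0],
    [0,0,0],
    [0,0,0],
    [0,0,0],
    [0,0,0],
    [0,0,0],
    [0,0,0],
    [0,0,0],
    [0,0,0]
  ],
  "linear": [
    [0,0.25,0],
    [0,0.25,0],
    [0,0,-1],
    [0,0,-3],
    [0,0,-4],
    [0,0,-4],
    [-3.2,0,0],
    [-3.2,0,0],
    [-3.2,0,0],
    [-3.0,0,0],
    [0,0,0]
  ],
  "fingers": [2,2,2,2,2,2,2,2,2,2,2]
}}

```text
t: 15.02
ee_pos: [656.9, -53.2, 231.8]
ee_rot: [0.0, 0.081, 0.997, -0.0]
force: [-0.0, 0.9, -0.1]
grip_width: 19.9
```

Run:
```python
from h import *
o=ctrl.get_obs();print(np.round(o['ee_pos'],1),o['force'])
grab('wrist','w6');c=load('w6');print(-c['R'].T@c['t'].ravel(), proj(c,[[580,-46,146],[580,-46,101],[467.8,-16.6,99]]))
```

```text
[656.9 -53.2 231.8] [-0.01251236  0.91514597 -0.10164824]
[578.30413164 -41.25708106 374.49089106] [[310.83740812 106.1115108 ]
 [311.82633911 105.53740751]
 [325.45461204 -52.78267793]]
```

View pics/w6.png

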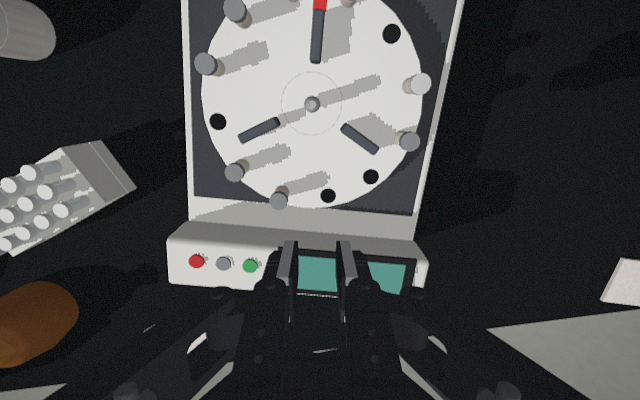

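The spindle tip is at (312,104), against a prediction of (311,106). The four empty holes are at (391,33), (218,121), (371,177) and (328,196).

Run:
```python
from h import *
c=load('w6')
print('tip',plane(c,(312,103.5),146))
hs=[]
for x,y in[(391,33),(218,121),(371,177),(328,196)]:
    g=cv2.cvtColor(c['im'],cv2.COLOR_RGB2GRAY);y0,x0=y-14,x-14
    m=(g[y0:y+14,x0:x+14]<60).astype(np.uint8);n,l,s,ce=cv2.connectedComponentsWithStats(m);i=l[14,14];hs.append(ce[i]+[x0,y0])
for z in(101,108):
    P=plane(c,np.array(hs),z)[:,:2];A=np.c_[2*P,np.ones(4)];s=np.linalg.lstsq(A,(P**2).sum(1),rcond=None)[0]
    print(z,s[:2],np.sqrt(s[2]+s[:2]@s[:2]),np.degrees(np.arctan2(*(P-s[:2]).T[::-1])).round(2))
print(plane(c,(317,62),121),plane(c,(319,11),121))
```

```text
tip [[578.34117842 -44.85896062 146.        ]]
101 [578.33546483 -45.71800254] 85.15688511001382 [120.81 -89.12  30.73   0.74]
108 [578.33466286 -45.60382525] 82.97729443532467 [120.81 -89.12  30.73   0.74]
[[548.61674957 -36.311759   121.        ]] [[514.59991083 -29.26733317 121.        ]]
```

The disc is home: the hole circle radius is 85.2 mm with the face at z=101. The index is at about 165.8°, against the mark at about 165.4°. Now the cap, with the same camera yaw.

>>> {"method": "arm_command", "body": {
  "turn": [
    [0,0,0],
    [0,0,0],
    [0,0,0],
    [0,0,0],
    [0,0,0],
    [0,0,0],
    [0,0,0],
    [0,0,0],
    [0,0,0]
  ],
  "linear": [
    [2.45,4.34,0],
    [2.45,4.34,0],
    [2.45,4.34,0],
    [2.45,4.34,0],
    [2.45,4.34,0],
    [2.45,4.34,0],
    [2.45,4.34,0],
    [2.45,4.34,0],
    [0,0,0]
  ],
  "fingers": [2,4,6,6,6,6,6,6,6]
}}

```text
t: 16.2
ee_pos: [516.0, 323.9, 231.8]
ee_rot: [0.0, 0.078, 0.997, 0.0]
force: [-0.0, -0.3, -0.9]
grip_width: 59.9
```

```bash
cat > cap.py <<'E'
from h import *
def cap(f):
    grab('wrist',f);c=load(f);hsv=cv2.cvtColor(c['im'],cv2.COLOR_RGB2HSV);m=cv2.inRange(hsv,(4,130,60),(20,255,255))
    n,l,s,ce=cv2.connectedComponentsWithStats(m);i=1+s[1:,4].argmax()
    cn=max(cv2.findContours((l==i).astype(np.uint8),cv2.RETR_EXTERNAL,cv2.CHAIN_APPROX_NONE)[0],key=cv2.contourArea)
    e=cv2.minEnclosingCircle(cn);print(s[i],ce[i],e)
    P=plane(c,cn[:,0],60)[:,:2];A=np.c_[2*P,np.ones(len(P))];q=np.linalg.lstsq(A,(P**2).sum(1),rcond=None)[0]
    print('circle@60',q[:2],np.sqrt(q[2]+q[:2]@q[:2]));o=ctrl.get_obs();print(np.round(o['ee_pos'],1),(-c['R'].T@c['t'].ravel()).round(1))
E
python3 -c "
from cap import *
cap('c1')"
```

```text
[298  86  37  38 927] [316.06688242 104.67313916] ((316.0555419921875, 104.68518829345703), 18.9998722076416)
circle@60 [439.42286939 334.36787091] 17.76055041577282
[516.9 322.4 231.7] [437.5 335.3 374.6]
```

>>> {"method": "arm_command", "body": {
  "turn": [
    [0,0,10],
    [0,0,10],
    [0,0,10],
    [0,0,10],
    [0,0,10],
    [0,0,10],
    [0,0,10],
    [0,0,10],
    [0,0,10],
    [0,0,0],
    [0,0,0]
  ],
  "linear": [
    [0,0,0],
    [0,0,0],
    [0,0,0],
    [0,0,0],
    [0,0,0],
    [0,0,0],
    [0,0,0],
    [0,0,0],
    [0,0,0],
    [0,3.91,0],
    [0,3.91,0]
  ],
  "fingers": [7,7,7,7,7,7,7,7,7,7,7]
}}

```text
t: 17.62
ee_pos: [596.4, 307.2, 231.9]
ee_rot: [0.0, 0.762, 0.647, 0.0]
force: [0.3, 0.3, -0.4]
grip_width: 70.4
```

>>> {"method": "arm_command", "body": {
  "turn": [
    [0,0,0],
    [0,0,0],
    [0,0,0],
    [0,0,0],
    [0,0,0],
    [0,0,0],
    [0,0,0]
  ],
  "linear": [
    [0,0,0],
    [0,0,4.5],
    [0,0,5],
    [0,0,5],
    [0,0,3.5],
    [0,0,2.3],
    [0,0,0]
  ],
  "fingers": [7,7,7,7,7,7,7]
}}

```text
t: 18.5
ee_pos: [594.0, 308.2, 26.9]
ee_rot: [-0.001, 0.762, 0.647, -0.002]
force: [1.0, 0.0, -0.6]
grip_width: 70.2
```

I made a sign error: that moved away from the cap. Before moving I'll check where the beaker is, since it's near this spot.

Run:
```python
from h import *
for z in(0,50,95): print(z,plane(load('top0'),[(200,130),(206,142)],z)[:,:2].round(0).tolist(),plane(load('scene0'),[(503,222)],z)[:,:2].round(0).tolist())
grab('wrist','b1')
t=cams.get_image('top').astype(int);cv2.imwrite('pics/b1t.png',cv2.resize(np.hstack([load('top0')['im'][80:220,150:290,::-1],t[80:220,150:290,::-1].astype(np.uint8)]),None,fx=2.8,fy=2.8))
o=ctrl.get_obs();print(o['force'],o['ee_pos'])
```

```text
0 [[692.0, 411.0], [649.0, 384.0]] [[617.0, 418.0]]
50 [[674.0, 394.0], [633.0, 368.0]] [[654.0, 384.0]]
95 [[659.0, 379.0], [619.0, 353.0]] [[688.0, 354.0]]
[ 0.24600299 -0.13112382  0.243227  ] [596.35458277 309.19894219  29.97571931]
```

View pics/b1t.png

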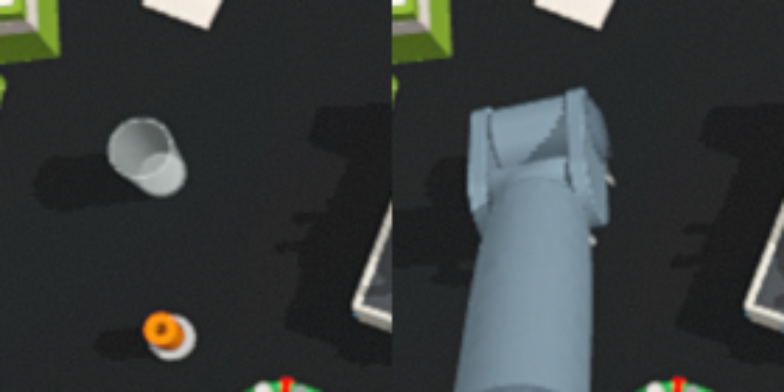

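The beaker is at about (654,384), about 80 mm or more from the fingers, and no force was felt, so it wasn't touched. I go up and over to the cap.

>>> {"method": "arm_command", "body": {
  "turn": [
    [0,0,0],
    [0,0,0],
    [0,0,0],
    [0,0,0],
    [0,0,0],
    [0,0,0],
    [0,0,0],
    [0,0,0]
  ],
  "linear": [
    [0,0,-3],
    [0,0,-5],
    [0,0,-3],
    [0,-4,0],
    [0,-4.2,0],
    [0,-4.2,0],
    [-0.05,-3.5,0],
    [0,0,0]
  ],
  "fingers": [7,7,7,7,7,7,7,7]
}}

```text
t: 19.6
ee_pos: [437.4, 335.0, 140.3]
ee_rot: [0.0, 0.761, 0.649, 0.002]
force: [1.4, 0.6, 0.1]
grip_width: 70.3
```

>>> {"method": "arm_command", "body": {
  "turn": [
    [0,0,0]
  ],
  "linear": [
    [0,0,0]
  ],
  "fingers": [7]
}}

```text
t: 19.73
ee_pos: [439.8, 334.6, 140.2]
ee_rot: [0.001, 0.762, 0.648, 0.002]
force: [-0.8, 0.7, -0.6]
grip_width: 70.0
```

Over the cap. I go down, squeeze, and open. Then I turn 90° about the cap and squeeze again to centre it in both directions.

>>> {"method": "arm_command", "body": {
  "turn": [
    [0,0,0],
    [0,0,0],
    [0,0,0],
    [0,0,0],
    [0,0,0],
    [0,0,0],
    [0,0,0],
    [0,0,0],
    [0,0,0],
    [0,0,0]
  ],
  "linear": [
    [0,0,4],
    [0,0,4],
    [0,0,2.2],
    [0,0,1],
    [0,0,0],
    [0,0,0],
    [0,0,0],
    [0,0,0],
    [0,0,0],
    [0,0,0]
  ],
  "fingers": [7,7,7,6,5,4.5,4.2,4.0,3.7,3.5],
  "newtons": 20
}}

```text
t: 20.98
ee_pos: [439.5, 334.5, 27.3]
ee_rot: [0.0, 0.762, 0.648, 0.001]
force: [2.3, -0.0, 5.8]
grip_width: 36.1
```

>>> {"method": "arm_command", "body": {
  "turn": [
    [0,0,0],
    [0,0,0],
    [0,0,0],
    [0,0,-10],
    [0,0,-10],
    [0,0,-10],
    [0,0,-10],
    [0,0,-10],
    [0,0,-10],
    [0,0,-10],
    [0,0,-10],
    [0,0,-10]
  ],
  "linear": [
    [0,0,0],
    [0,0,0],
    [0,0,0],
    [0,0,0],
    [0,0,0],
    [0,0,0],
    [0,0,0],
    [0,0,0],
    [0,0,0],
    [0,0,0],
    [0,0,0],
    [0,0,0]
  ],
  "fingers": [3.5,4.5,6,6,6,6,6,6,6,6,6,6]
}}

```text
t: 22.48
ee_pos: [437.4, 333.9, 25.5]
ee_rot: [-0.001, 0.078, 0.997, -0.0]
force: [-0.9, -0.2, -0.4]
grip_width: 60.4
```

>>> {"method": "arm_command", "body": {
  "turn": [
    [0,0,0],
    [0,0,0],
    [0,0,0],
    [0,0,0],
    [0,0,0],
    [0,0,0],
    [0,0,0]
  ],
  "linear": [
    [0,0,0],
    [0,0,0],
    [0,0,0],
    [0,0,0],
    [0,0,0],
    [0,0,0],
    [0,0,0]
  ],
  "fingers": [5.5,4.5,4.2,4.0,3.7,3.5,3.5]
}}

```text
t: 23.35
ee_pos: [438.5, 334.4, 26.5]
ee_rot: [0.0, 0.081, 0.997, 0.0]
force: [-0.8, 1.7, 0.3]
grip_width: 35.7
```

>>> {"method": "arm_command", "body": {
  "turn": [
    [0,0,0],
    [0,0,0],
    [0,0,0],
    [0,0,0],
    [0,0,0],
    [0,0,0],
    [0,0,0]
  ],
  "linear": [
    [0,0,0],
    [0,0,-1],
    [0,0,-3],
    [0,0,-4.5],
    [0,0,-4.5],
    [0,0,-3.5],
    [0,0,0]
  ],
  "fingers": [3.2,3.2,3.2,3.2,3.2,3.2,3.2],
  "newtons": 45
}}

```text
t: 24.22
ee_pos: [439.8, 334.7, 194.4]
ee_rot: [0.003, 0.081, 0.997, 0.001]
force: [-0.1, 1.0, -3.5]
grip_width: 36.0
```

>>> {"method": "arm_command", "body": {
  "turn": [
    [0,0,0],
    [0,0,0],
    [0,0,0],
    [0,0,0],
    [0,0,0],
    [0,0,0],
    [0,0,0],
    [0,0,0],
    [0,0,0],
    [0,0,0],
    [0,0,0],
    [0,0,0]
  ],
  "linear": [
    [-2.2,-3.92,0],
    [-2.2,-3.92,0],
    [-2.2,-3.92,0],
    [-2.2,-3.92,0],
    [-2.2,-3.92,0],
    [-2.2,-3.92,0],
    [-2.2,-3.92,0],
    [-2.2,-3.92,0],
    [-2.2,-3.92,0],
    [0,0,0],
    [0,0,0],
    [0,0,0]
  ],
  "fingers": [3.2,3.2,3.2,3.2,3.2,3.2,3.2,3.2,3.2,3.2,3.2,3.2]
}}

```text
t: 25.72
ee_pos: [576.0, -44.8, 190.2]
ee_rot: [-0.001, 0.08, 0.997, 0.0]
force: [0.9, -1.6, -2.6]
grip_width: 35.5
```

Run:
```python
from h import *
grab('wrist','p1');o=[]
for i in range(3):
    q=ctrl.get_obs();o.append(q['ee_pos']);cams.get_image('wrist')
print(np.round(o,2),q['ee_rot'],q['force'],q['grip_width'])
# scene and top for cap-vs-spindle check
grab('scene','ps');c=load('ps')
hsv=cv2.cvtColor(c['im'],cv2.COLOR_RGB2HSV);m=cv2.inRange(hsv,(6,150,100),(18,255,255))
n,l,s,ce=cv2.connectedComponentsWithStats(m)
for i in range(1,n):
    if s[i,4]>30 and 300<ce[i][0]<400:print(s[i],ce[i],proj(c,[578.3,-45.3,o[0][2]+22]),proj(c,[578.3,-45.3,146]))
x,y=proj(c,[578.3,-45.3,150])[0].astype(int)
cv2.imwrite('pics/psz.png',np.hstack([cv2.resize(c['im'][y-50:y+50,x-50:x+50,::-1],None,fx=4,fy=4,interpolation=cv2.INTER_CUBIC),cv2.resize(load('p1')['im'][:,120:520,::-1],(400,400))]))
```

```text
[[576.28 -44.84 190.6 ]
 [576.49 -44.92 190.93]
 [576.62 -45.04 191.09]] [-1.75888343e-04  8.01780717e-02  9.96780540e-01  2.83561708e-05] [-0.11584772 -0.57463021 -1.63021623] 35.70323729364236
[343 179  15  23 286] [349.9020979  190.15384615] [[349.52050927 187.11863017]] [[348.71217068 205.26969815]]
```

View pics/psz.png

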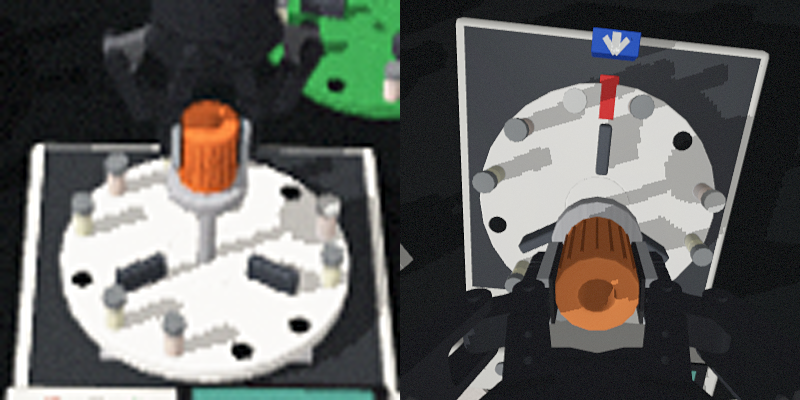

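Cap held upright, and in the scene view its column lines up with the spindle to within 1 px. I correct x by 1.6 mm and go down, watching the force.

>>> {"method": "arm_command", "body": {
  "turn": [
    [0,0,0],
    [0,0,0],
    [0,0,0],
    [0,0,0],
    [0,0,0],
    [0,0,0]
  ],
  "linear": [
    [-0.16,0,0],
    [0,0,0.6],
    [0,0,0.6],
    [0,0,0.4],
    [0,0,0.2],
    [0,0,0]
  ],
  "fingers": [3.2,3.2,3.2,3.2,3.2,3.2]
}}

```text
t: 26.72
ee_pos: [578.4, -46.2, 173.1]
ee_rot: [-0.0, 0.081, 0.997, 0.0]
force: [-0.0, 0.1, -3.1]
grip_width: 35.6
```

>>> {"method": "arm_command", "body": {
  "turn": [
    [0,0,0],
    [0,0,0],
    [0,0,0],
    [0,0,0]
  ],
  "linear": [
    [0,0,0.2],
    [0,0,0.2],
    [0,0,0.2],
    [0,0,0]
  ],
  "fingers": [3.2,3.2,3.2,3.2]
}}

```text
t: 27.22
ee_pos: [578.4, -46.1, 167.1]
ee_rot: [-0.0, 0.081, 0.997, 0.0]
force: [0.4, 0.6, -3.1]
grip_width: 36.0
```

>>> {"method": "arm_command", "body": {
  "turn": [
    [0,0,0],
    [0,0,0],
    [0,0,0],
    [0,0,0],
    [0,0,0]
  ],
  "linear": [
    [0,0,0.2],
    [0,0,0.3],
    [0,0,0.3],
    [0,0,0.2],
    [0,0,0]
  ],
  "fingers": [3.2,3.2,3.2,3.2,3.2]
}}

```text
t: 27.85
ee_pos: [578.4, -46.1, 157.0]
ee_rot: [-0.0, 0.081, 0.997, 0.0]
force: [1.1, 2.0, -3.7]
grip_width: 35.9
```

>>> {"method": "arm_command", "body": {
  "turn": [
    [0,0,0],
    [0,0,0],
    [0,0,0],
    [0,0,0],
    [0,0,0],
    [0,0,0],
    [0,0,0]
  ],
  "linear": [
    [0,0,0.4],
    [0,0,0.6],
    [0,0,0.6],
    [0,0,0.5],
    [0,0,0.3],
    [0,0,0.1],
    [0,0,0]
  ],
  "fingers": [3.2,3.2,3.2,3.2,3.2,3.2,3.2]
}}

```text
t: 28.72
ee_pos: [578.5, -46.1, 132.1]
ee_rot: [-0.0, 0.081, 0.997, 0.0]
force: [1.3, 2.4, -3.9]
grip_width: 35.9
```

>>> {"method": "arm_command", "body": {
  "turn": [
    [0,0,0],
    [0,0,0],
    [0,0,0],
    [0,0,0]
  ],
  "linear": [
    [0,0.05,0.15],
    [0,0,0.15],
    [0,0,0.1],
    [0,0,0]
  ],
  "fingers": [3.2,3.2,3.2,3.2]
}}

```text
t: 29.22
ee_pos: [578.4, -45.8, 128.1]
ee_rot: [-0.0, 0.081, 0.997, -0.0]
force: [-0.4, -0.2, -2.2]
grip_width: 35.8
```

>>> {"method": "arm_command", "body": {
  "turn": [
    [0,0,0],
    [0,0,0]
  ],
  "linear": [
    [0,0,0.05],
    [0,0,0]
  ],
  "fingers": [3.2,3.2]
}}

```text
t: 29.48
ee_pos: [578.6, -45.7, 127.8]
ee_rot: [-0.0, 0.081, 0.997, -0.0]
force: [-0.0, 0.1, -1.4]
grip_width: 36.0
```

>>> {"method": "arm_command", "body": {
  "turn": [
    [0,0,0],
    [0,0,0],
    [0,0,0],
    [0,0,0],
    [0,0,0],
    [0,0,0],
    [0,0,0],
    [0,0,0],
    [0,0,0],
    [0,0,0],
    [0,0,0],
    [0,0,0]
  ],
  "linear": [
    [0,0,0],
    [0,0,0],
    [0,0,0],
    [0,0,-1],
    [0,0,-2.5],
    [0,0,-4],
    [0,0,-4],
    [-3,0,0],
    [-3,0,0],
    [-1.7,0,0],
    [0,0,0],
    [0,0,0]
  ],
  "fingers": [4.2,5,6,6,6,6,6,6,6,6,6,6]
}}

```text
t: 30.98
ee_pos: [654.1, -58.0, 243.1]
ee_rot: [-0.0, 0.081, 0.997, 0.0]
force: [0.3, 0.6, -1.1]
grip_width: 60.1
```

Run:
```python
from h import *
grab('wrist','f1');grab('scene','f2');c=load('f1')
g=cv2.cvtColor(c['im'],cv2.COLOR_RGB2GRAY);hsv=cv2.cvtColor(c['im'],cv2.COLOR_RGB2HSV)
m=cv2.inRange(hsv,(4,130,60),(20,255,255));m[250:]=0
cn=max(cv2.findContours(m,cv2.RETR_EXTERNAL,cv2.CHAIN_APPROX_NONE)[0],key=cv2.contourArea)
for z in(161,168):
    P=plane(c,cn[:,0],z)[:,:2];A=np.c_[2*P,np.ones(len(P))];q=np.linalg.lstsq(A,(P**2).sum(1),rcond=None)[0];print('cap top',z,q[:2],np.sqrt(q[2]+q[:2]@q[:2]))
for xy in[(578.3,-45.5)]:
    hs=[]
    for a in(120.8,-89.1,30.7,0.75):
        p=proj(c,[xy[0]+85*np.cos(np.radians(a)),xy[1]+85*np.sin(np.radians(a)),101])[0].astype(int)
        x,y=p
        if y<15 or y>385: continue
        w=(g[y-15:y+15,x-15:x+15]<60).astype(np.uint8);n,l,s,ce=cv2.connectedComponentsWithStats(w)
        i=1+s[1:,4].argmax();hs.append(ce[i]+p-15)
        d=plane(c,hs[-1],101)[0,:2]-xy;print(a,np.hypot(*d).round(1),np.degrees(np.arctan2(d[1],d[0])).round(2))
d=load('f2');x,y=proj(d,[578.3,-45.3,120])[0].astype(int)
cv2.imwrite('pics/f.png',np.hstack([cv2.resize(d['im'][y-60:y+60,x-60:x+60,::-1],None,fx=10/3,fy=10/3,interpolation=cv2.INTER_CUBIC),c['im'][:,120:520,::-1]]))
print(ctrl.get_obs()['t'])
```

```text
cap top 161 [577.75067631 -46.66066951] 18.1016249336708
cap top 168 [577.68458329 -46.64541507] 17.53806808261406
120.8 84.9 120.79
-89.1 85.4 -89.09
30.7 85.0 30.57
0.75 85.1 0.6
31.075
```

View pics/f.png

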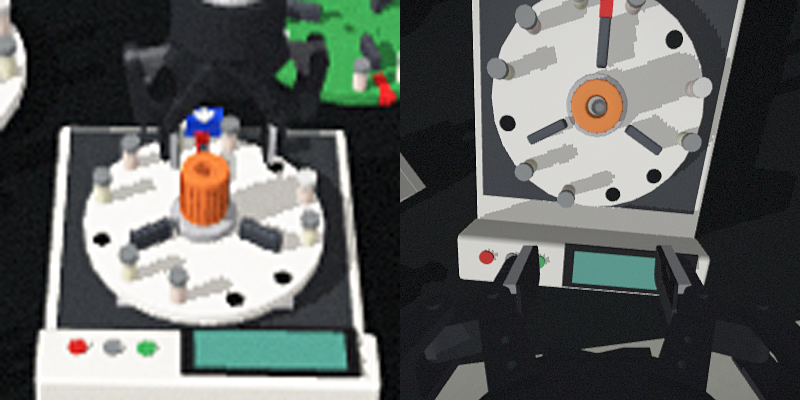

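The cap is on the spindle and flat on the disc, the disc hasn't moved and its index faces the mark. The gripper is clear.

```bash
python3 -c "
from bench import hand_in
print(hand_in())"
```

```text
the job is handed in; nothing more can be done
None
```

The disc is home with its index facing the reading mark, and the hold-down cap is over the spindle, flat on the disc. I handed the job in at about 31 s of the 72 s allowed; no verdict is reported.

**Disc:** I straddled the index arm loosely with the fingers and swept it about 163° round the spindle. Sensed force stayed at about 4 N or less, and the disc dropped into its pockets. I didn't test the lock with a firm push. Two small nudges after the drop turned it about 1.2°, which is within the stated play.

**Cap:** I squeezed it from two directions to centre it, then threaded it onto the spindle with side forces of about 3 N at most, and let go.

**Last checks:**
- **Disc height:** the circle of empty tube holes measures 85 mm radius with the face at 101 mm, which means it is seated.
- **Index direction:** about 165.7°, against 165.4° for the mark, so under 1 mm sideways.
- **Cap position:** its axis is within about 1.5 mm of the spindle axis, and the views show its flange flat on the disc. I judged its height from those views rather than measuring it.
- **Disagreement:** two wrist views put the spindle axis about 2 mm apart in x. I used the view nearly straight above it, and the cap went on without trouble.

**One slip:** a sign error sent the open gripper down over bare table near the beaker. It stayed clear, no force was felt, and I never moved near the bottle or the rack.

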